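# Find the 12 mm splint board by pinching and seat it in the fitting stand

### The job

Three look-alike splint boards stand in the rack: pinch them where they stand to find the one that is 12 mm thick, and leave the other two standing in the rack. Set that board upright and centred into the slot of the fitting stand, press it down past the spring catch until it sits fully home on the slot floor, and let go. Feel your way in gently: never press on the stand with more than 30 N, and leave everything else on the table alone.

Things in the scene. Friction and masses are not known exactly. Their poses are not given: they have to be found in the camera images.
- splint_a: One of three look-alike splint boards: flat rigid yellow plastic, 60 mm wide (its x), 100 mm tall (its z), about 80 g, upright in a bay of the rack. One of the three is 9 mm thick, one 12, one 15 (its y); neither name nor place tells which, places are drawn anew. Origin: centre of its underside.
- splint_b: One of three look-alike splint boards: flat rigid yellow plastic, 60 mm wide (its x), 100 mm tall (its z), about 80 g, upright in a bay of the rack. One of the three is 9 mm thick, one 12, one 15 (its y); neither name nor place tells which, places are drawn anew. Origin: centre of its underside.
- splint_c: One of three look-alike splint boards: flat rigid yellow plastic, 60 mm wide (its x), 100 mm tall (its z), about 80 g, upright in a bay of the rack. One of the three is 9 mm thick, one 12, one 15 (its y); neither name nor place tells which, places are drawn anew. Origin: centre of its underside.
- rack: Fixed aluminium rack, base 76 x 190 mm, with three pale-walled bays at y = -75, 0 and +75 mm, a board in each (board x along rack x). Origin: centre of its underside on the table. Bay floors 8 mm up, walls up to 38 mm; bays 20 mm wide, so boards have play and may rock. A board's upper 70 mm is free to pinch from above.
- stand: Fixed fitting stand for one 12 mm board, white base 100 x 150 mm (x, y), turned at most 0.35 rad from the world axes. Origin: centre of its underside on the table. On it a green head, 80 x 78 mm (x, y), with one straight slot along the stand's x: 14 mm wide (y), open at both ends, 40 mm deep. The head rides on rubber; pressing it down with over 30 N damages it.
- stand_top (a point): Point on the stand's axis at the height of the head's flat top, 78 mm above the table. The head was left at an unmeasured place on its stiff slide: the slot's centre line lies up to 10 mm to either side (stand's +y or -y) of this point and must be found by touch or sight. Pushes under 50 N do not shift it; beside the slot the flat top carries a board that misses.
- stand_floor (a point): Point on the stand's axis at the height of the slot floor, 38 mm above the table. In the slot's +y wall a rounded steel spring catch stands out 3 mm, from 29 down to 8 mm above the floor: a 12 mm board enters freely for about 10 mm, then needs a press of about 5 to 15 N to slide past the catch to the floor; its own weight does not take it down.
- basin: Bystander, to be left alone: blue plastic basin, 180 mm across, 70 mm tall. Origin: centre of its underside.
- tape_wide: Bystander, to be left alone: roll of tan tape lying flat, 80 mm across, 30 mm tall. Origin: centre of its underside.
- tape_red: Bystander, to be left alone: red tape reel lying flat, 68 mm across, 25 mm tall. Origin: centre of its underside.
- antiseptic: Bystander, to be left alone: amber antiseptic bottle, 60 mm across, 150 mm tall. Origin: centre of its underside.
- gallipot: Bystander, to be left alone: small steel cup, 70 mm across, 50 mm tall. Origin: centre of its underside.
- syringe: Bystander, to be left alone: syringe lying flat, about 130 mm long, 18 mm thick. Origin: centre of its underside.
- forceps: Bystander, to be left alone: steel forceps lying flat, 130 mm long, 8 mm thick. Origin: centre of its underside.
- catch (a joint): How far the stand's spring catch is pushed back into its wall, in m: 0 at rest (standing out 3 mm); 0.001 to 0.003 with a 12 mm board beside it; a 9 mm board does not move it, a 15 mm board does not enter the slot.
- head (a joint): How far the stand's green head is pressed down into its rubber mount, in m: 0 unloaded, about 1 mm for every 4 N of downward press (7 mm at 30 N), springs back up when released.
Not all that is in view belongs to the job. Leave any pink or red look-alike of the splint_b alone.

How it is judged:
On the way:
1. a board is lifted clear of the rack (height (world z) of any of splint_a, splint_b, splint_c above 0.045 m), for 0.1 s.
At the end, for the whole second after the job is handed in: One board stands in the slot: catch pushed in over 0.5 mm (only the 12 mm board does that), underside within 3.5 mm of the slot floor, upright to 0.08 rad, in line to 0.1 rad, within 12 mm of the middle along the slot; the other two stand in the rack; all at rest (value of joint catch above 0.0005 m and ((z of splint_a in the frame of stand between 0.034 and 0.0415 m and angle between splint_a's own z axis and vertical below 0.08 rad and angle between the x axis of splint_a and the x axis of stand, either way round below 0.1 rad and x of splint_a in the frame of stand between -0.012 and 0.012 m and y of splint_a in the frame of stand between -0.014 and 0.014 m and linear speed of splint_a below 0.01 m/s and height (world z) of each of splint_b, splint_c below 0.02 m and horizontal distance between each of splint_b, splint_c and rack below 0.1 m and angle between each of splint_b, splint_c's own z axis and vertical below 0.4 rad and linear speed of each of splint_b, splint_c below 0.02 m/s) or (z of splint_b in the frame of stand between 0.034 and 0.0415 m and angle between splint_b's own z axis and vertical below 0.08 rad and angle between the x axis of splint_b and the x axis of stand, either way round below 0.1 rad and x of splint_b in the frame of stand between -0.012 and 0.012 m and y of splint_b in the frame of stand between -0.014 and 0.014 m and linear speed of splint_b below 0.01 m/s and height (world z) of each of splint_a, splint_c below 0.02 m and horizontal distance between each of splint_a, splint_c and rack below 0.1 m and angle between each of splint_a, splint_c's own z axis and vertical below 0.4 rad and linear speed of each of splint_a, splint_c below 0.02 m/s) or (z of splint_c in the frame of stand between 0.034 and 0.0415 m and angle between splint_c's own z axis and vertical below 0.08 rad and angle between the x axis of splint_c and the x axis of stand, either way round below 0.1 rad and x of splint_c in the frame of stand between -0.012 and 0.012 m and y of splint_c in the frame of stand between -0.014 and 0.014 m and linear speed of splint_c below 0.01 m/s and height (world z) of each of splint_a, splint_b below 0.02 m and horizontal distance between each of splint_a, splint_b and rack below 0.1 m and angle between each of splint_a, splint_b's own z axis and vertical below 0.4 rad and linear speed of each of splint_a, splint_b below 0.02 m/s))); the robot touches nothing.
It fails at once if the stand's head is pressed down more than 7 mm into its rubber (about 30 N) (value of joint head above 0.007 m).
It fails at once if a board too thin to move the catch is put down into the slot (value of joint catch below 0.0004 m and ((z of splint_a in the frame of stand below 0.053 m and horizontal distance between splint_a and stand below 0.03 m) or (z of splint_b in the frame of stand below 0.053 m and horizontal distance between splint_b and stand below 0.03 m) or (z of splint_c in the frame of stand below 0.053 m and horizontal distance between splint_c and stand below 0.03 m))).
It fails at once if a bystander is pushed more than 30 mm (distance of any of basin, tape_wide, tape_red, antiseptic, gallipot, syringe, forceps from where it was at the start of the episode above 0.03 m).
It also fails if it takes over 72 s, if anything falls off the work surface, if the arm or the gripper's body presses on something with over 40 N, if the wrist force passes 120 N, or if a joint passes its speed limit or range.

### The arm

A 6-joint arm with a two-finger parallel gripper is mounted at the origin on the work surface. World frame = base frame: x ahead of the robot, y to its left, z up, the work surface at z = 0. Lengths are in m, angles in rad, forces in N, time in s.
With the tool pointing down it reaches from about 0.25 to 0.725 m from the base axis. Payload 4 kg.
Tool frame: the origin (TCP) lies between the finger pads; the fingertips stand 8 mm ahead of it and the grasp point (between the pads) lies 11 mm behind it; z points along the fingers, y is the direction in which the jaws open and shut (so a half turn about z gives the same grasp; the last joint's range is limited). The gripper opens to 85 mm and grips with 20 to 120 N. Pads are 22 mm wide; open, the fingers measure 114 mm over their backs; the gripper's body (76 mm by 85 mm) begins 54 mm behind the grasp point. The pads swing forward as they close: fully open they stand 13 mm farther back than shut.
Start: joints at [1.299, 0.241, 0.005, 1.335, 0, 1.571], TCP at [0.134, 0.482, 0.239] pointing down, gripper open.
Joint ranges: [-2.72, 2.72], [-1.05, 1.87], [-1.09, 1.28], [-1.99, 2.15], [-1.42, 1.44], [-3.14, 3.14]. Speed limits (rad/s): [2.79, 2.79, 3.14, 3.14, 3.14, 3.14].

### API

Orientations are given as a unit quaternion [x, y, z, w].
In Python, from workcell import * gives the robot as it stands.
- The arm moves only by the tool send_rows, never from a script. Its argument "increments" is a list that holds one entry, the list of rows, each a list of 6 numbers: the shift along the tool's x, y, z in units of 50 mm (1.0 is 50 mm), then the turn, a rotation vector about the tool's x, y, z in units of 10 degrees (1.0 is 10 degrees). In form: [[[x, y, z, ax, ay, az], ...]]. A call has 1 to 8 rows; each row shifts and turns the commanded pose from where the row before left it, along the tool's axes as they then stand; what a row does not reach is not made up. A row lasts 1/8 s, in which the tool goes at most 62.5 mm and 10.7 degrees, less where a joint would pass 70% of its speed; a pose out of reach is approached as far as the arm can. A call with a number of a shift or a turn outside -1 to 1 is refused whole. A call with a gripper value outside its range is refused whole. "grip" is the closure, from 0 (fully open) to 1 (shut), set as the call begins (left out, the last holds). The fingers move at their own pace and stop on an object; the grip force is fixed at half the most. Time passes only in rows, so rows that do not move let the fingers close. It gives the time, the measured TCP pose, the force and the opening at its end, in the units of the state.
- get_obs(): the state, without advancing time (a new reading comes with each control period).
- camera(name): name is "scene" or "side" or "wrist"; returns a dict with "color" (420x560x3 uint8, red, green, blue), "z_map" (420x560 float32, m along the optical axis (not along the pixel's ray), 0 where there is no reading), "intrinsics" (3x3 intrinsics, pixels), "dist" ([k1, k2, p1, p2, k3] as OpenCV has them; the pictures are not rectified), "pose" (4x4, takes a point from camera to world coordinates); the wrist camera has in their place "mount" (4x4, takes a point from camera to tool coordinates, whose origin is the TCP and whose axes are the flange's). Camera axes: x right, y down, z forward; pixel columns grow to the right and rows downward; lengths in m; the calibration is good to about 2 mm. A picture is of the moment at which its call begins: read the wrist's pose just before it.
- job_done(): hands the job in, once; it reports no verdict.
The state is a dict: "clock": time; "joint_pos": joint angles; "joint_vel": joint speeds; "tau": joint torques, N m; "eef_pos": TCP position; "tool_rot": TCP orientation; "ft_force": force on the tool from outside, world axes, zero at the start; "ft_torque": the same for the moment, N m; "grip_width": finger opening in m.
Only numpy, scipy, OpenCV 4.12 (cv2) and the standard library are available. Lean on these libraries where they do the work, as an engineer would, in place of code of your own. Each camera call takes 0.05 s, during which the arm holds its last target.

## Working session

There is one attempt and no reset: what is moved stays moved. The work goes in short steps, Python scripts to look and compute and a tool call to move; the robot and the scene stay as the last step left them, time stands still between calls to the robot, and variables do not carry over. Pictures are saved under pics/ and viewed, and the job is handed in when it is done.

Besides the shell and the picture viewer there is one more tool, called after "Emit:" by a JSON object that holds its "fn" and its "kwargs". send_rows: Moves the arm, as the interface text tells. Its arguments: {"type":"object","properties":{"increments":{"type":"array"},"grip":{"type":"number"}},"required":["increments"]}

```bash
mkdir -p pics; ls; python3 - <<'E'
from workcell import *
import cv2,numpy as np
o=get_obs()
print({k:np.round(v,3) for k,v in o.items()})
for n in ("scene","side"):
    c=camera(n); cv2.imwrite(f"pics/{n}0.png",c["color"][:,:,::-1]); print(n,c["intrinsics"],c["dist"],np.round(c["pose"],3))
    np.savez(f"{n}0.npz",**c)
c=camera("wrist");cv2.imwrite("pics/wrist0.png",c["color"][:,:,::-1]);print(c["intrinsics"],c["dist"],c["mount"])
print(get_obs()["clock"])
E
```

```text
pics
{'clock': np.float64(0.0), 'joint_pos': array([ 1.299,  0.241,  0.004,  1.335, -0.   ,  1.571]), 'joint_vel': array([ 0.001, -0.001,  0.001, -0.001, -0.001, -0.   ]), 'tau': array([ 1.0000e-03, -3.7232e+01,  2.5241e+01,  1.7000e-02,  0.0000e+00,
        0.0000e+00]), 'eef_pos': array([0.134, 0.481, 0.238]), 'tool_rot': array([ 0.135,  0.991, -0.001, -0.   ]), 'ft_force': array([-0.265, -0.061, -0.113]), 'ft_torque': array([-0.009, -0.048, -0.017]), 'grip_width': np.float64(0.086)}
scene [[449.16175176   0.         277.91635404]
 [  0.         449.16175176 206.85549612]
 [  0.           0.           1.        ]] [-0.04646922  0.          0.          0.          0.        ] [[ 0.65   0.418 -0.634  1.375]
 [ 0.759 -0.337  0.557 -0.67 ]
 [ 0.019 -0.844 -0.536  0.73 ]
 [ 0.     0.     0.     1.   ]]
side [[401.03088401   0.         282.64356647]
 [  0.         401.03088401 210.62101781]
 [  0.           0.           1.        ]] [-0.04498167  0.          0.          0.          0.        ] [[-0.736 -0.53   0.421  0.191]
 [-0.677  0.569 -0.467  0.468]
 [ 0.007 -0.629 -0.778  0.86 ]
 [ 0.     0.     0.     1.   ]]
[[339.93966731   0.         279.43188947]
 [  0.         339.93966731 212.8251221 ]
 [  0.           0.           1.        ]] [-0.05883341  0.          0.          0.          0.        ] [[-8.16694538e-04 -9.46891038e-01 -3.21553565e-01  8.32648656e-02]
 [ 9.99999403e-01 -1.00686565e-03  4.25117382e-04 -1.25975990e-03]
 [-7.26301078e-04 -3.21553026e-01  9.46891295e-01 -1.35543109e-01]
 [ 0.00000000e+00  0.00000000e+00  0.00000000e+00  1.00000000e+00]]
0.15
```

View pics/scene0.png

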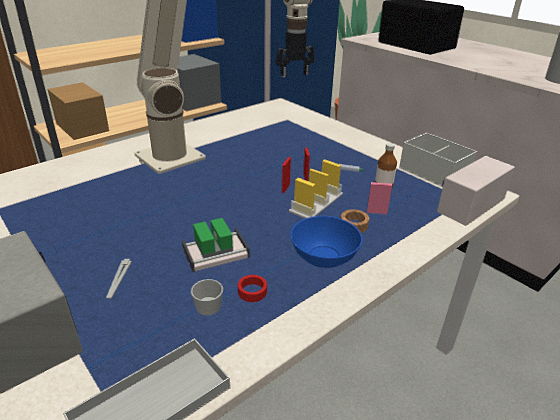

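View pics/side0.png

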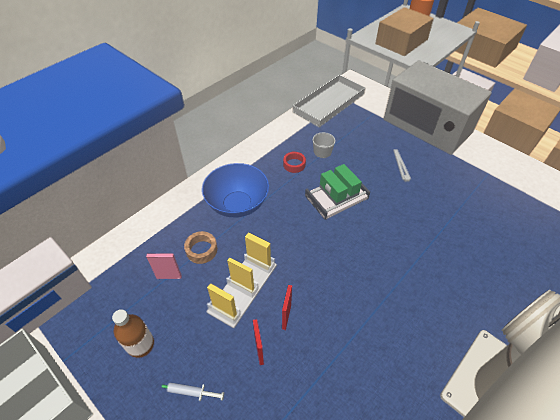

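View pics/wrist0.png

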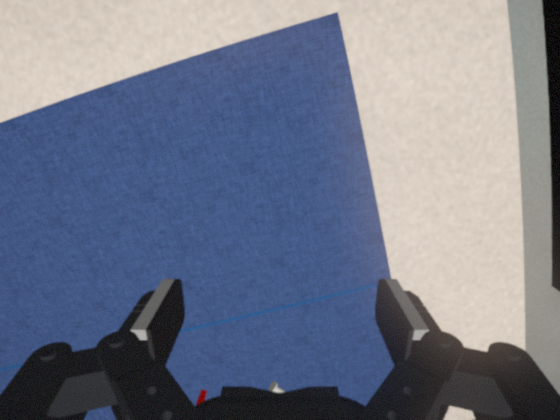

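The scene view shows the rack with three yellow boards (around 318,185) and the green head at (213,237), with red and pink look-alikes near the rack. In the side view the boards are at (258,250), (240,275) and (222,300), and the stand is at (340,188). Next I'll measure them from the depth maps.

```bash
cat > h.py <<'E'
import numpy as np,cv2
def cloud(c,mask,pose=None):
    v,u=np.nonzero(mask&(c["z_map"]>0)); z=c["z_map"][v,u]
    n=cv2.undistortPoints(np.stack([u,v],1).astype(np.float64)[:,None],c["intrinsics"],c["dist"])[:,0]
    p=np.c_[n*z[:,None],z]; P=c["pose"] if pose is None else pose
    return p@P[:3,:3].T+P[:3,3],u,v
def hsv(c): return cv2.cvtColor(c["color"],cv2.COLOR_RGB2HSV)
def msk(c,lo,hi): return cv2.inRange(hsv(c),np.array(lo),np.array(hi))>0
R={"yellow":((20,120,80),(32,255,255)),"green":((50,100,40),(80,255,255)),"red":((0,170,60),(6,255,255)),"pink":((165,60,80),(179,255,255))}
E
python3 - <<'E'
from h import *
for n in("scene","side"):
    c=dict(np.load(f"{n}0.npz"))
    for k,(lo,hi) in R.items():
        m=msk(c,lo,hi).astype(np.uint8)
        N,L,S,C=cv2.connectedComponentsWithStats(m)
        for i in range(1,N):
            if S[i,4]<60: continue
            p,u,v=cloud(c,L==i)
            if len(p)<30 or np.abs(np.median(p,0)).max()>1: continue
            t=p[p[:,2]>np.percentile(p[:,2],98)-0.006]
            r=cv2.minAreaRect((p[:,:2]*1000).astype(np.float32)); 
            print(n,k,S[i,4],C[i].round(),"med",np.median(p,0).round(3),"zr",np.percentile(p[:,2],[2,98]).round(3),"rect",np.round(r[0]),np.round(r[1]),round(r[2],1),"topmed",t.mean(0).round(3))
E
```

```text
scene yellow 1175 [317. 183.] med [0.577 0.189 0.081] zr [0.038 0.111] rect [546. 266.] [ 70. 332.] 17.3 topmed [0.573 0.182 0.109]
scene green 950 [212. 235.] med [ 0.599 -0.194  0.078] zr [0.038 0.082] rect [ 537. -161.] [ 99. 203.] 62.2 topmed [ 0.583 -0.191  0.08 ]
scene red 100 [306. 163.] med [0.452 0.261 0.069] zr [0.019 0.103] rect [442. 268.] [10. 52.] 54.3 topmed [0.439 0.269 0.101]
scene red 182 [286. 175.] med [0.449 0.173 0.054] zr [0.004 0.103] rect [446. 176.] [ 9. 63.] 27.6 topmed [0.448 0.173 0.1  ]
scene red 451 [252. 288.] med [ 0.76  -0.204  0.019] zr [0.004 0.029] rect [ 758. -203.] [64. 65.] 30.8 topmed [ 0.759 -0.204  0.026]
scene pink 629 [379. 197.] med [0.725 0.293 0.057] zr [0.006 0.103] rect [724. 293.] [60. 15.] 43.2 topmed [0.724 0.294 0.101]
side yellow 549 [258. 248.] med [0.578 0.124 0.087] zr [0.036 0.112] rect [582. 120.] [59. 17.] 11.6 topmed [0.582 0.12  0.109]
side yellow 499 [241. 273.] med [0.561 0.195 0.079] zr [0.028 0.111] rect [595. 181.] [ 39. 118.] 69.1 topmed [0.564 0.193 0.109]
side yellow 503 [222. 300.] med [0.541 0.268 0.088] zr [0.035 0.111] rect [566. 261.] [ 34. 101.] 76.7 topmed [0.546 0.266 0.109]
side green 934 [341. 182.] med [ 0.567 -0.187  0.078] zr [0.043 0.082] rect [ 577. -191.] [82. 84.] 73.7 topmed [ 0.576 -0.19   0.079]
side red 93 [287. 298.] med [0.438 0.178 0.101] zr [0.088 0.104] rect [439. 177.] [ 7. 61.] 29.7 topmed [0.439 0.177 0.101]
side red 165 [258. 341.] med [0.418 0.283 0.1  ] zr [0.011 0.104] rect [430. 274.] [ 8. 59.] 54.0 topmed [0.429 0.275 0.101]
side pink 104 [293. 167.] med [ 0.734 -0.177  0.018] zr [0.003 0.028] rect [ 744. -185.] [66. 32.] 24.4 topmed [ 0.74  -0.182  0.025]
side pink 656 [164. 266.] med [0.715 0.296 0.062] zr [0.005 0.103] rect [717. 295.] [62. 10.] 44.5 topmed [0.717 0.295 0.101]
side pink 131 [286. 312.] med [0.427 0.196 0.065] zr [0.005 0.101] rect [438. 178.] [ 9. 59.] 30.0 topmed [0.429 0.191 0.1  ]
```

Emit:
{"fn": "send_rows", "kwargs": {"increments": [[[-0.98, -0.325, -0.04, 0, 0, 0], [-0.98, -0.325, -0.04, 0, 0, 0], [-0.98, -0.325, -0.04, 0, 0, 0], [-0.98, -0.325, -0.04, 0, 0, 0], [-0.98, -0.325, -0.04, 0, 0, 0], [-0.98, -0.325, -0.04, 0, 0, 0], [-0.98, -0.325, -0.04, 0, 0, 0], [-0.98, -0.325, -0.04, 0, 0, 0]]], "grip": 0.35}}

```text
clock: 1.15
eef_pos: [0.4781, 0.25, 0.2551]
tool_rot: [0.136, 0.991, -0.0, -0.0]
ft_force: [-0.1, 1.0, 0.4]
grip_width: 0.0557
```

Emit:
{"fn": "send_rows", "kwargs": {"increments": [[[-0.98, -0.325, -0.04, 0, 0, 0], [-0.98, -0.325, -0.04, 0, 0, 0], [0, 0, 0, 0, 0, -0.98], [0, 0, 0, 0, 0, -0.98], [0, 0, 0, 0, 0, -0.98], [0, 0, 0, 0, 0, 0], [0, 0, 0, 0, 0, 0]]]}}

```text
clock: 2.02
eef_pos: [0.5625, 0.1936, 0.259]
tool_rot: [-0.119, 0.993, -0.0, -0.0]
ft_force: [-0.1, -0.3, -0.5]
grip_width: 0.0552
```

```bash
cat >> h.py <<'E'
from scipy.spatial.transform import Rotation as Ro
def tcp(o):
    T=np.eye(4);T[:3,:3]=Ro.from_quat(o["tool_rot"]).as_matrix();T[:3,3]=o["eef_pos"];return T
def wrist(name):
    from workcell import get_obs,camera
    o=get_obs();c=camera("wrist");c=dict(c);c["pose"]=tcp(o)@c["mount"]
    cv2.imwrite(f"pics/{name}.png",c["color"][:,:,::-1]);np.savez(name+".npz",**c);return o,c
def show(o):
    T=tcp(o);print("t",round(float(o["clock"]),2),"p",o["eef_pos"].round(4),"x",T[:3,0].round(3),"y",T[:3,1].round(3),"z",T[:3,2].round(3),"F",o["ft_force"].round(2),"w",round(float(o["grip_width"]),4))
E
python3 - <<'E'
from h import *
o,c=wrist("w1");show(o)
E
```

```text
t 2.02 p [0.5625 0.1936 0.259 ] x [-0.972 -0.237  0.001] y [-0.237  0.972 -0.   ] z [-0.001 -0.    -1.   ] F [-0.13 -0.29 -0.52] w 0.0552
```

View pics/w1.png

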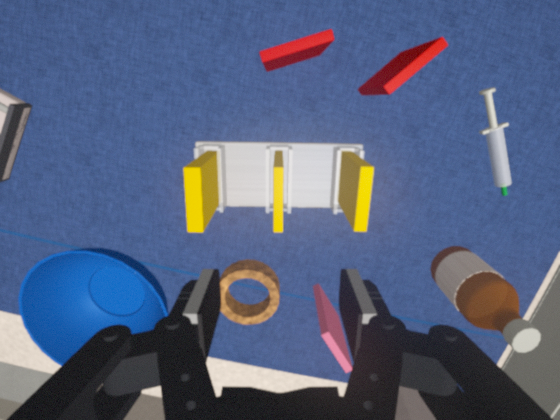

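```bash
python3 - <<'E'
from h import *
c=dict(np.load("w1.npz"))
p,u,v=cloud(c,msk(c,*R["yellow"]))
print(np.percentile(p[:,2],[1,50,90,99]).round(4))
x=np.array([-.972,-.237]);y=np.array([-.237,.972]);o=np.array([.5625,.1936])
# top face: bright pixels; ray to plane z=.108
a=(p[:,:2]-o)@x;b=(p[:,:2]-o)@y
for lo,hi in((185-5,225),(262,295),(335,380)):
    m=(u>lo)&(u<hi)
    t=m&(p[:,2]>.1055)
    ys=b[t];xs=a[t]
    r=cv2.minAreaRect((p[t][:,:2]*1000).astype(np.float32))
    print(lo,t.sum(),"b",np.percentile(ys,[3,50,97]).round(4),"a",np.percentile(xs,[2,98]).round(4),"ctr",p[t].mean(0).round(4),r[1],r[2],"area/60mm",)
    # per-row widths in px
    for row in range(165,225,12):
        q=u[t&(v==row)]; print(row,q.min() if len(q) else None,q.max() if len(q) else None,end="; ")
    print()
hh=hsv(c);print(hh[200,180:225].tolist())
E
```

```text
[0.028  0.1076 0.1094 0.1102]
180 1112 b [-0.0837 -0.0764 -0.0695] a [-0.0296  0.0273] ctr [0.5811 0.1195 0.1087] (59.12637710571289, 14.956401824951172) 12.04552936553955 area/60mm
165 None None; 177 184 201; 189 185 201; 201 185 202; 213 186 202; 
262 613 b [-0.0065 -0.0021  0.0015] a [-0.0295  0.0278] ctr [0.564  0.1917 0.1088] (59.76557922363281, 8.133903503417969) 13.73881721496582 area/60mm
165 None None; 177 274 282; 189 274 282; 201 274 282; 213 273 282; 
335 890 b [0.067  0.0726 0.0785] a [-0.0292  0.028 ] ctr [0.5453 0.2642 0.1088] (59.494632720947266, 12.050570487976074) 11.893035888671875 area/60mm
165 None None; 177 359 372; 189 358 371; 201 356 369; 213 355 368; 
[[113, 100, 150], [112, 103, 153], [113, 99, 150], [113, 94, 146], [150, 11, 139], [24, 128, 203], [27, 255, 231], [26, 255, 238], [26, 255, 240], [26, 255, 240], [26, 255, 239], [27, 255, 240], [26, 255, 240], [26, 255, 240], [27, 255, 240], [26, 255, 241], [27, 255, 240], [26, 255, 241], [26, 255, 240], [26, 255, 241], [26, 255, 240], [26, 255, 228], [26, 255, 198], [25, 221, 174], [25, 209, 170], [24, 204, 170], [24, 204, 170], [25, 206, 170], [24, 205, 169], [24, 208, 169], [24, 199, 169], [24, 195, 170], [25, 201, 169], [24, 200, 170], [24, 192, 171], [24, 202, 168], [24, 197, 170], [24, 187, 172], [22, 104, 181], [22, 46, 206], [22, 30, 216], [17, 16, 219], [10, 11, 210], [25, 8, 187], [10, 9, 179]]
```

By sight, the w1 top faces read left 15 mm (u185–202), middle 8–9 mm (u274–282) and right 12 mm (u355–371). I'll pinch the right one first.

Emit:
{"fn": "send_rows", "kwargs": {"increments": [[[0, 0.725, 0, 0, 0, 0], [0, 0.725, 0, 0, 0, 0], [0, 0, 0.8, 0, 0, 0], [0, 0, 0.8, 0, 0, 0], [0, 0, 0.8, 0, 0, 0], [0, 0, 0.8, 0, 0, 0], [0, 0, 0.54, 0, 0, 0], [0, 0, 0, 0, 0, 0]]]}}

```text
clock: 3.08
eef_pos: [0.5432, 0.263, 0.0697]
tool_rot: [-0.12, 0.993, -0.001, -0.003]
ft_force: [-0.3, -0.3, -0.4]
grip_width: 0.0552
```

Emit:
{"fn": "send_rows", "kwargs": {"increments": [[[0, 0, 0, 0, 0, 0], [0, 0, 0, 0, 0, 0], [0, 0, 0, 0, 0, 0], [0, 0, 0, 0, 0, 0], [0, 0, 0, 0, 0, 0], [0, 0, 0, 0, 0, 0]]], "grip": 1}}

```text
clock: 3.82
eef_pos: [0.5465, 0.2645, 0.0742]
tool_rot: [-0.12, 0.993, 0.001, 0.002]
ft_force: [0.8, 0.4, 6.2]
grip_width: 0.0113
```

Emit:
{"fn": "send_rows", "kwargs": {"increments": [[[0, 0, 0, 0, 0, 0], [0, 0, 0, 0, 0, 0]]]}}

```text
clock: 4.08
eef_pos: [0.5465, 0.2645, 0.0742]
tool_rot: [-0.12, 0.993, 0.001, 0.002]
ft_force: [-0.3, 0.0, 6.2]
grip_width: 0.0115
```

```bash
python3 - <<'E'
from h import *
o,c=wrist("w2");show(o)
E
```

```text
t 4.08 p [0.5465 0.2645 0.0742] x [-0.971 -0.239 -0.004] y [-0.239  0.971  0.001] z [ 0.003  0.001 -1.   ] F [-0.28  0.05  6.21] w 0.0115
```

View pics/w2.png

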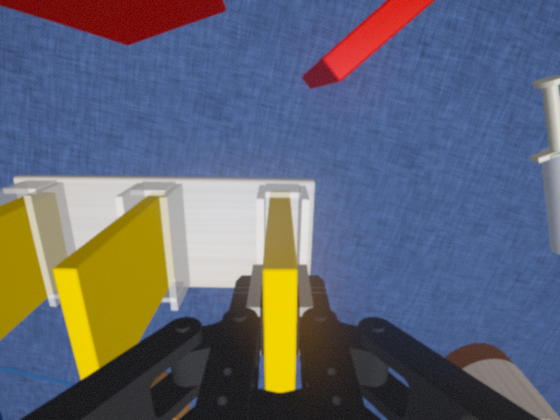

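Right reads 11.4 mm, most likely the 12. I'll pinch the middle one as well, to rule out a bias in the width reading.

Emit:
{"fn": "send_rows", "kwargs": {"increments": [[[0, 0, 0, 0, 0, 0], [0, 0, 0, 0, 0, 0], [0, 0, 0, 0, 0, 0], [0, 0, -0.7, 0, 0, 0], [0, 0, -0.7, 0, 0, 0], [0, 0, 0, 0, 0, 0], [0, -0.75, 0, 0, 0, 0], [0, -0.75, 0, 0, 0, 0]]], "grip": 0.35}}

```text
clock: 5.12
eef_pos: [0.5625, 0.1906, 0.141]
tool_rot: [-0.121, 0.993, -0.0, -0.001]
ft_force: [0.5, 0.2, 0.1]
grip_width: 0.0557
```

Emit:
{"fn": "send_rows", "kwargs": {"increments": [[[0, 0, 0, 0, 0, 0], [0, 0, 0.6, 0, 0, 0], [0, 0, 0.6, 0, 0, 0], [0, 0, 0, 0, 0, 0]]]}}

```text
clock: 5.62
eef_pos: [0.5602, 0.1909, 0.0789]
tool_rot: [-0.121, 0.993, -0.001, -0.004]
ft_force: [-0.6, -1.1, -0.5]
grip_width: 0.0557
```

Emit:
{"fn": "send_rows", "kwargs": {"increments": [[[0, 0, 0, 0, 0, 0], [0, 0, 0, 0, 0, 0], [0, 0, 0, 0, 0, 0], [0, 0, 0, 0, 0, 0], [0, 0, 0, 0, 0, 0], [0, 0, 0, 0, 0, 0]]], "grip": 1}}

```text
clock: 6.38
eef_pos: [0.5643, 0.1917, 0.0838]
tool_rot: [-0.12, 0.993, 0.001, 0.002]
ft_force: [-1.1, 0.4, 5.4]
grip_width: 0.0081
```

Middle reads 8.1 mm, so it is the 9 mm board and the readings sit about 0.7 mm low. The right board is therefore the 12, and I'm going back for it.

Emit:
{"fn": "send_rows", "kwargs": {"increments": [[[0, 0, 0, 0, 0, 0], [0, 0, 0, 0, 0, 0], [0, 0, 0, 0, 0, 0], [0, 0, -0.6, 0, 0, 0], [0, 0, -0.6, 0, 0, 0], [0, 0, 0, 0, 0, 0], [0, 0.75, 0, 0, 0, 0], [0, 0.75, 0, 0, 0, 0]]], "grip": 0.35}}

```text
clock: 7.38
eef_pos: [0.5447, 0.2639, 0.141]
tool_rot: [-0.12, 0.993, -0.0, -0.001]
ft_force: [0.1, 0.6, -0.4]
grip_width: 0.0555
```

Emit:
{"fn": "send_rows", "kwargs": {"increments": [[[0, 0, 0, 0, 0, 0], [0, 0, 0.66, 0, 0, 0], [0, 0, 0.66, 0, 0, 0], [0, 0, 0, 0, 0, 0], [0, 0, 0, 0, 0, 0]]]}}

```text
clock: 8.0
eef_pos: [0.5458, 0.2636, 0.0768]
tool_rot: [-0.12, 0.993, -0.0, 0.0]
ft_force: [0.6, 0.4, -0.2]
grip_width: 0.0557
```

Emit:
{"fn": "send_rows", "kwargs": {"increments": [[[0, 0, 0, 0, 0, 0], [0, 0, 0, 0, 0, 0], [0, 0, 0, 0, 0, 0], [0, 0, 0, 0, 0, 0], [0, 0, 0, 0, 0, 0], [0, 0, 0, 0, 0, 0], [0, 0, 0, 0, 0, 0]]], "grip": 1}}

```text
clock: 8.88
eef_pos: [0.5461, 0.2644, 0.0776]
tool_rot: [-0.12, 0.993, 0.0, 0.001]
ft_force: [0.7, 0.3, 5.5]
grip_width: 0.0111
```

Emit:
{"fn": "send_rows", "kwargs": {"increments": [[[0, 0, -0.3, 0, 0, 0], [0, 0, -0.6, 0, 0, 0], [0, 0, -0.8, 0, 0, 0], [0, 0, -0.8, 0, 0, 0], [0, 0, -0.8, 0, 0, 0], [0, 0, 0, 0, 0, 0]]]}}

```text
clock: 9.62
eef_pos: [0.5468, 0.2648, 0.246]
tool_rot: [-0.12, 0.993, 0.001, 0.004]
ft_force: [0.7, -0.3, -1.2]
grip_width: 0.0114
```

Emit:
{"fn": "send_rows", "kwargs": {"increments": [[[0.16, -0.9, 0, 0, 0, 0], [0.16, -0.9, 0, 0, 0, 0], [0.16, -0.9, 0, 0, 0, 0], [0.16, -0.9, 0, 0, 0, 0], [0.16, -0.9, 0, 0, 0, 0], [0.16, -0.9, 0, 0, 0, 0], [0.16, -0.9, 0, 0, 0, 0], [0.16, -0.9, 0, 0, 0, 0]]]}}

```text
clock: 10.62
eef_pos: [0.5681, -0.1022, 0.24]
tool_rot: [-0.12, 0.993, 0.0, -0.001]
ft_force: [0.6, -0.5, -0.9]
grip_width: 0.0113
```

Emit:
{"fn": "send_rows", "kwargs": {"increments": [[[0, 0, 0, 0, 0, 0], [0, 0, 0, 0, 0, 0], [0, 0, 0, 0, 0, 0]]]}}

```text
clock: 11.0
eef_pos: [0.5689, -0.0997, 0.2409]
tool_rot: [-0.121, 0.993, 0.0, -0.001]
ft_force: [0.4, 0.9, -0.8]
grip_width: 0.0114
```

```bash
python3 - <<'E'
from h import *
o,c=wrist("w3");show(o)
E
```

```text
t 11.0 p [ 0.5689 -0.0997  0.2409] x [-0.971 -0.241  0.001] y [-0.241  0.971  0.001] z [-0.001  0.    -1.   ] F [ 0.37  0.92 -0.81] w 0.0114
```

View pics/w3.png

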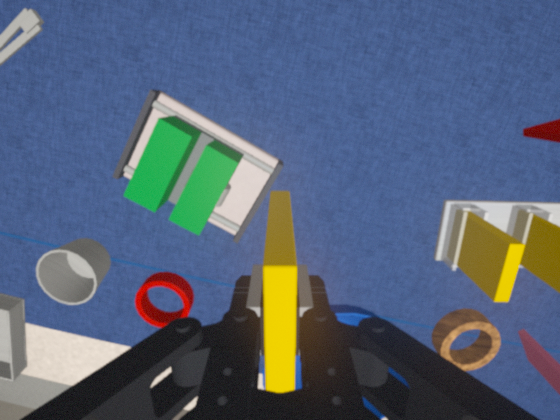

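The held board's near face is at column 280. The stand, at upper left, has green blocks at (160,165) and (207,185) with the slot between them.

```bash
python3 - <<'E'
from h import *
c=dict(np.load("w3.npz"))
m=msk(c,*R["green"]).astype(np.uint8)
N,L,S,C=cv2.connectedComponentsWithStats(m)
print(S[1:].tolist())
tops=[]
p,u,v=cloud(c,m>0)
print("zpct",np.percentile(p[:,2],[5,25,50,75,95,99]).round(4))
M=c["intrinsics"];
n=cv2.undistortPoints(np.stack([u,v],1).astype(float)[:,None],M,c["dist"])[:,0]
d=np.c_[n,np.ones(len(n))]@c["pose"][:3,:3].T; o=c["pose"][:3,3]
t=(0.078-o[2])/d[:,2]; q=o+d*t[:,None]   # ray onto top plane
top=(p[:,2]>.073)
N2,L2=cv2.connectedComponents(cv2.morphologyEx((lambda z:(z.__setitem__((v[top],u[top]),1),z)[1])(np.zeros(m.shape,np.uint8)),cv2.MORPH_OPEN,np.ones((2,2),np.uint8)))
lab=L2[v,u]
for i in range(1,N2):
    k=(lab==i)
    if k.sum()<100: continue
    r=cv2.minAreaRect((q[k][:,:2]*1000).astype(np.float32)); print("block",k.sum(),np.round(r[0],1),np.round(r[1],1),round(r[2],2),"px",u[k].mean().round(),v[k].mean().round(),"z",p[k,2].mean().round(4))
    np.save(f"blk{i}.npy",q[k])
V=(hsv(c)[160:200:10,:,2]);print(V[0,140:245].tolist());print((hsv(c)[160,140:245,1]).tolist())
crop=cv2.resize(c["color"][80:250,100:300,::-1],None,fx=4,fy=3.5,interpolation=cv2.INTER_NEAREST);cv2.imwrite("pics/w3crop.png",crop[:600,:800])
E
```

```text
[[124, 117, 77, 95, 3843], [169, 141, 72, 94, 3200]]
zpct [0.057  0.0781 0.0787 0.0793 0.08   0.0805]
block 3195 [ 570.2 -211.6] [33.  81.3] 73.1 px 159.0 165.0 z 0.0784
block 2838 [ 582.8 -168.6] [30.8 81.5] 73.86 px 203.0 190.0 z 0.0786
[178, 174, 175, 175, 177, 176, 175, 177, 175, 178, 178, 177, 176, 177, 176, 178, 175, 176, 176, 177, 178, 178, 177, 179, 177, 179, 176, 178, 177, 178, 176, 178, 179, 180, 180, 177, 177, 178, 174, 165, 145, 124, 118, 115, 116, 117, 121, 132, 144, 150, 151, 149, 151, 150, 152, 150, 151, 158, 168, 177, 179, 178, 180, 181, 181, 179, 179, 178, 180, 179, 180, 182, 180, 180, 181, 181, 181, 180, 181, 181, 181, 181, 181, 182, 180, 183, 181, 183, 182, 181, 178, 175, 166, 157, 144, 125, 113, 112, 111, 120, 156, 201, 220, 221, 213]
[162, 211, 201, 221, 206, 206, 203, 203, 213, 193, 195, 199, 201, 197, 207, 196, 198, 210, 199, 193, 196, 195, 196, 191, 193, 188, 203, 192, 196, 189, 197, 199, 188, 191, 188, 192, 187, 189, 195, 190, 178, 173, 169, 169, 160, 161, 122, 64, 27, 12, 10, 7, 7, 7, 7, 7, 12, 37, 91, 141, 178, 179, 173, 168, 172, 172, 170, 173, 171, 177, 173, 167, 174, 169, 165, 170, 168, 170, 161, 162, 162, 161, 156, 161, 164, 155, 162, 156, 157, 159, 156, 154, 147, 143, 136, 118, 120, 109, 101, 72, 25, 16, 17, 17, 18]
```

View pics/w3crop.png

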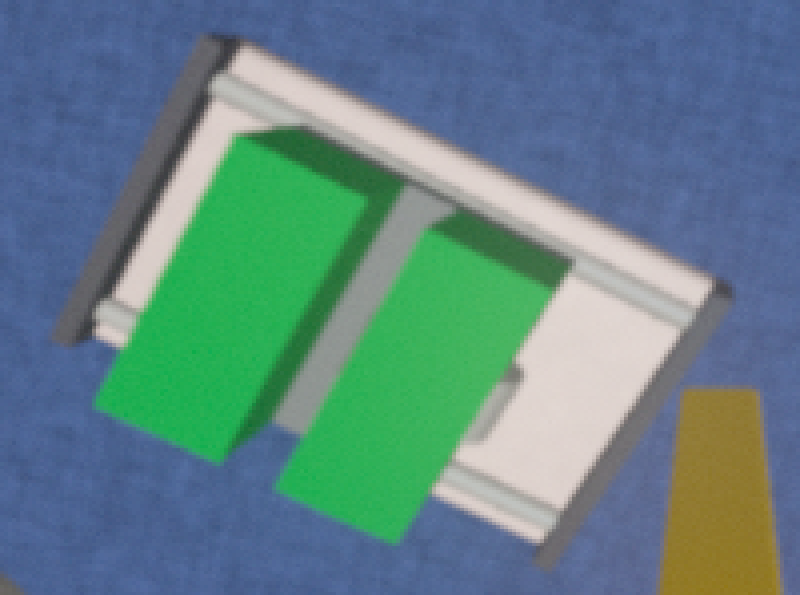

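```bash
python3 - <<'E'
from h import *
c=dict(np.load("w3.npz"))
H=hsv(c)
g=((H[...,0]>50)&(H[...,0]<80)&(H[...,1]>95)&(H[...,2]>160)).astype(np.uint8)
g=cv2.morphologyEx(g,cv2.MORPH_OPEN,np.ones((3,3),np.uint8))
N,L,S,C=cv2.connectedComponentsWithStats(g)
def plane(px,z):
    n=cv2.undistortPoints(np.asarray(px,float)[:,None],c["intrinsics"],c["dist"])[:,0]
    d=np.c_[n,np.ones(len(n))]@c["pose"][:3,:3].T; o=c["pose"][:3,3]
    return (o+d*((z-o[2])/d[:,2])[:,None])[:,:2]
B=[]
for i in range(1,N):
    if S[i,4]<800: continue
    v,u=np.nonzero(L==i); q=plane(np.c_[u,v],.078)*1000
    r=cv2.minAreaRect(q.astype(np.float32)); print(S[i,4],np.round(r[0],1),np.round(r[1],1),round(r[2],2),"centroid",q.mean(0).round(1)); B.append(q)
for yaw in (-15,-16,-16.5,-17,-18):
    x=np.array([np.cos(np.radians(yaw)),np.sin(np.radians(yaw))]);y=np.array([-x[1],x[0]])
    print(yaw,[(np.percentile(q@y,[.7,99.3]).round(1),np.percentile(q@x,[.7,99.3]).round(1)) for q in B])
# white base
w=((H[...,1]<45)&(H[...,2]>170)).astype(np.uint8);w[:,330:]=0;w[:80]=0;w[250:]=0;w[:,:115]=0
v,u=np.nonzero(w);p,uu,vv=cloud(c,w>0);print("base z",np.median(p[:,2]).round(4))
q=plane(np.c_[u,v],float(np.median(p[:,2])))*1000;r=cv2.minAreaRect(q.astype(np.float32));print("base",r)
E
```

```text
3013 [ 570.1 -213.8] [31.4 79.4] 73.56 centroid [ 568.7 -213.3]
2900 [ 583.2 -169.5] [31.7 79.4] 73.81 centroid [ 581.7 -169.3]
-15 [(array([-74.5, -43.1]), array([566.9, 644.8])), (array([-28.6,   2.9]), array([568. , 646.3]))]
-16 [(array([-63.6, -32.8]), array([567.8, 645.9])), (array([-17.7,  13.3]), array([568.2, 646.4]))]
-16.5 [(array([-58.3, -27.6]), array([568.2, 646.3])), (array([-12.6,  18.6]), array([568.1, 646.3]))]
-17 [(array([-53. , -22.3]), array([568.5, 646.6])), (array([-7.3, 23.9]), array([568.1, 646.3]))]
-18 [(array([-42.6, -11.5]), array([569.1, 647.2])), (array([ 3. , 34.7]), array([567.9, 646.1]))]
base z 0.017
base ((576.9053955078125, -187.475341796875), (139.87472534179688, 99.12299346923828), 73.44817352294922)
```

Emit:
{"fn": "send_rows", "kwargs": {"increments": [[[0, 0, 0, 0, 0, 0.76], [0, 0, 0, 0, 0, 0.76], [0, 0, 0, 0, 0, 0.76], [0, 0, 0, 0, 0, 0.75], [-0.34, -0.86, 0, 0, 0, 0], [-0.34, -0.86, 0, 0, 0, 0], [0, 0, 0.6, 0, 0, 0], [0, 0, 0.6, 0, 0, 0]]]}}

```text
clock: 12.05
eef_pos: [0.5779, -0.1928, 0.1809]
tool_rot: [0.143, 0.99, -0.0, 0.001]
ft_force: [-0.1, 0.1, -0.5]
grip_width: 0.0114
```

Emit:
{"fn": "send_rows", "kwargs": {"increments": [[[0, 0, 0, 0, 0, 0], [0, 0, 0, 0, 0, 0], [0, 0, 0, 0, 0, 0]]]}}

```text
clock: 12.42
eef_pos: [0.5785, -0.1929, 0.1832]
tool_rot: [0.143, 0.99, -0.0, 0.002]
ft_force: [-0.6, -0.0, -0.2]
grip_width: 0.0114
```

```bash
python3 - <<'E'
from h import *
from workcell import *
o,c=wrist("w4");show(o);print(o["joint_pos"].round(3))
for n in("scene","side"):
    c=camera(n);np.savez(n+"4.npz",**c);cv2.imwrite(f"pics/{n}4.png",c["color"][:,:,::-1])
s=cv2.imread("pics/side4.png")[60:260,240:460];cv2.imwrite("pics/side4c.png",cv2.resize(s,None,fx=3,fy=3))
s=cv2.imread("pics/scene4.png")[120:300,140:340];cv2.imwrite("pics/scene4c.png",cv2.resize(s,None,fx=3,fy=3))
E
```

```text
t 12.43 p [ 0.5785 -0.1929  0.1832] x [-0.959  0.283 -0.003] y [ 0.283  0.959 -0.   ] z [ 0.003 -0.001 -1.   ] F [-0.56 -0.04 -0.2 ] w 0.0114
[-0.322  0.484  0.212  1.296 -0.    -0.035]
```

View pics/w4.png

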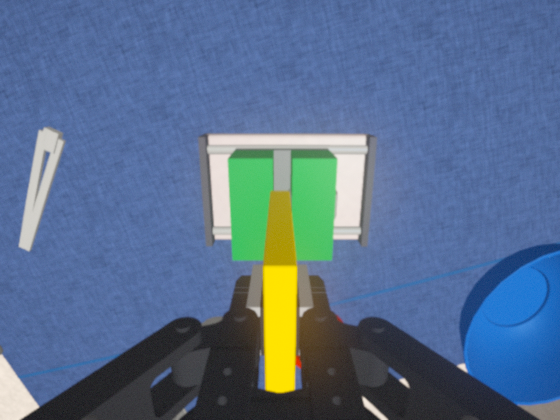

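View pics/side4c.png

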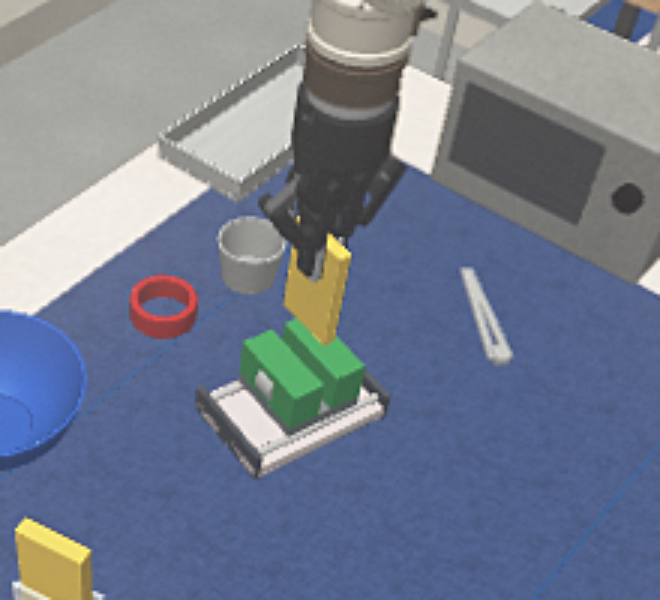

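View pics/scene4c.png

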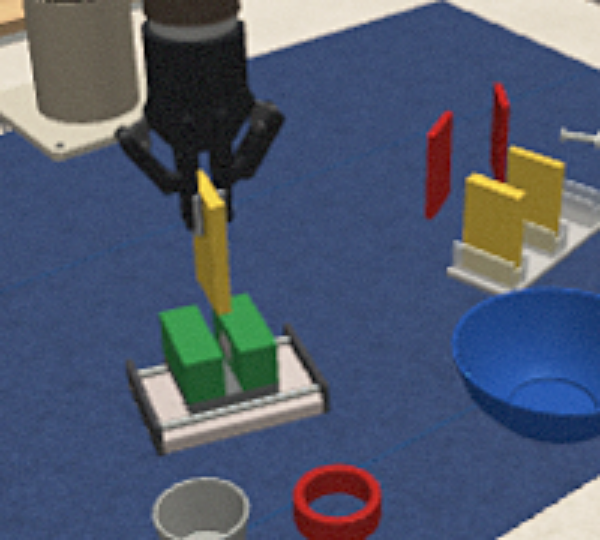

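```bash
cat > edge.py <<'E'
from h import *
import sys
def run(name):
    c=dict(np.load(name+".npz"));T=c["pose"]@np.linalg.inv(c["mount"])
    H=hsv(c).astype(int)
    K=c["intrinsics"]
    def row_edges(v,f):  # f: 0/1-ish soft signal; returns subpixel crossings of 0.5
        s=f-.5; i=np.nonzero(np.sign(s[:-1])*np.sign(s[1:])<0)[0]
        return i+s[i]/(s[i]-s[i+1])
    def ray(u,v): return np.r_[cv2.undistortPoints(np.array([[[u,v]]],float),K,c["dist"])[0,0],1]
    def toolpt(u,v,z=None,planeZw=None,zd=None):
        r=ray(u,v); 
        if planeZw is not None:
            d=c["pose"][:3,:3]@r;o=c["pose"][:3,3];w=o+d*(planeZw-o[2])/d[2]
        else: w=c["pose"][:3,:3]@(r*zd)+c["pose"][:3,3]
        return np.linalg.inv(T)@np.r_[w,1]
    b=c["color"].astype(float)
    sat=H[...,1]
    print("-- slot edges (tool y mm) at top plane")
    for v in range(155,250,5):
        g=(b[v,:,1]-b[v,:,0])/ (0.75*max(1,np.percentile((b[v,:,1]-b[v,:,0])[220:340],80)))
        e=[x for x in row_edges(v,g) if 225<x<345]
        print(v,[ (round(x,1),round(toolpt(x,v,planeZw=.0784)[1]*1000,2)) for x in e])
    print("-- board near face")
    for v in range(190,390,15):
        y=(b[v,:,0]-b[v,:,2]*1.0)/170.
        e=[x for x in row_edges(v,y) if 255<x<305]
        zd=np.median(c["z_map"][v,276:284])
        P=[toolpt(x,v,zd=zd)*1000 for x in e]
        print(v,np.round(e,1),[np.round(p[:3],1).tolist() for p in P])
    return
run(sys.argv[1])
E
python3 edge.py w4
```

```text
-- slot edges (tool y mm) at top plane
155 [(np.float64(230.4), np.float64(-35.8)), (np.float64(273.5), np.float64(-5.34)), (np.float64(290.3), np.float64(6.54)), (np.float64(333.3), np.float64(37.03))]
160 [(np.float64(227.4), np.float64(-38.09)), (np.float64(272.9), np.float64(-5.73)), (np.float64(290.9), np.float64(7.02)), (np.float64(336.6), np.float64(39.51))]
165 [(np.float64(227.7), np.float64(-38.06)), (np.float64(273.0), np.float64(-5.72)), (np.float64(290.9), np.float64(7.02)), (np.float64(336.4), np.float64(39.54))]
170 [(np.float64(228.0), np.float64(-38.01)), (np.float64(273.0), np.float64(-5.75)), (np.float64(290.9), np.float64(7.06)), (np.float64(336.1), np.float64(39.5))]
175 [(np.float64(228.1), np.float64(-38.1)), (np.float64(273.2), np.float64(-5.66)), (np.float64(290.6), np.float64(6.9)), (np.float64(335.8), np.float64(39.48))]
180 [(np.float64(228.3), np.float64(-38.13)), (np.float64(273.2), np.float64(-5.65)), (np.float64(290.5), np.float64(6.86)), (np.float64(335.7), np.float64(39.59))]
185 [(np.float64(228.7), np.float64(-38.08)), (np.float64(273.2), np.float6
[... 2174 characters left out ...]
 [[28.9, -6.8, 13.9], [28.9, 4.6, 13.9]]
235 [265.8 293.5] [[29.1, -6.9, -4.7], [29.0, 4.6, -4.7]]
250 [264.2 295.1] [[28.9, -7.0, -19.0], [28.9, 4.7, -19.0]]
265 [262.6 296.6] [[28.7, -7.0, -30.7], [28.7, 4.7, -30.7]]
280 [262.  297.1] [[23.2, -7.3, -31.3], [23.2, 4.9, -31.3]]
295 [262.  297.2] [[17.2, -7.4, -31.5], [17.2, 5.0, -31.5]]
310 [262.5 296.7] [[11.1, -7.3, -31.6], [11.0, 5.0, -31.6]]
325 [262.7 296.5] [[4.2, -7.4, -31.2], [4.2, 5.0, -31.2]]
340 [263.1 296.3] [[-2.4, -7.4, -31.4], [-2.4, 5.0, -31.4]]
355 [263.9 296.8] [[-9.1, -7.2, -31.8], [-9.1, 5.3, -31.8]]
370 [264.3 294.8] [[-17.0, -7.2, -31.2], [-17.0, 4.7, -31.2]]
385 [264.6 294.5] [[-24.7, -7.2, -31.3], [-24.7, 4.7, -31.3]]
```

Emit:
{"fn": "send_rows", "kwargs": {"increments": [[[0.06, 0.034, 0, 0, 0, 0], [0, 0, 0.3, 0, 0, 0], [0, 0, 0.2, 0, 0, 0], [0, 0, 0, 0, 0, 0], [0, 0, 0, 0, 0, 0], [0, 0, 0, 0, 0, 0]]]}}

```text
clock: 13.32
eef_pos: [0.5753, -0.1907, 0.1567]
tool_rot: [0.143, 0.99, -0.0, 0.0]
ft_force: [1.0, -0.4, -0.4]
grip_width: 0.0112
```

```bash
python3 - <<'E'
from h import *
from workcell import *
o,c=wrist("w5");show(o)
for n in("scene","side"):
    c=camera(n);np.savez(n+"5.npz",**c);cv2.imwrite(f"pics/{n}5.png",c["color"][:,:,::-1])
s=cv2.imread("pics/side5.png")[110:230,290:420];s=cv2.resize(s,None,fx=3,fy=3,interpolation=2)
t=cv2.imread("pics/scene5.png")[160:280,160:290];t=cv2.resize(t,None,fx=3,fy=3,interpolation=2)
cv2.imwrite("pics/both5.png",np.hstack([s,t]))
E
python3 edge.py w5 | awk 'NR<10||NR>20'
```

```text
t 13.32 p [ 0.5753 -0.1907  0.1567] x [-0.959  0.284 -0.001] y [ 0.284  0.959 -0.   ] z [ 0.001 -0.    -1.   ] F [ 0.96 -0.37 -0.36] w 0.0112
-- slot edges (tool y mm) at top plane
155 []
160 [(np.float64(228.5), np.float64(-33.34)), (np.float64(271.8), np.float64(-5.95)), (np.float64(289.0), np.float64(4.92)), (np.float64(332.7), np.float64(32.58))]
165 [(np.float64(225.3), np.float64(-35.52)), (np.float64(271.3), np.float64(-6.3)), (np.float64(289.7), np.float64(5.37)), (np.float64(335.5), np.float64(34.48))]
170 [(np.float64(271.3), np.float64(-6.35)), (np.float64(289.8), np.float64(5.46)), (np.float64(339.3), np.float64(37.08))]
175 [(np.float64(270.7), np.float64(-6.73)), (np.float64(290.3), np.float64(5.84)), (np.float64(340.8), np.float64(38.26))]
180 [(np.float64(270.8), np.float64(-6.7)), (np.float64(290.3), np.float64(5.88)), (np.float64(340.6), np.float64(38.29))]
185 [(np.float64(270.9), np.float64(-6.69)), (np.float64(290.3), np.float64(5.87)), (np.float64(340.4), np.float64(38.35))]
190 [(np.float64(270.5), np.float64(-6.95)), (np.float64(290.2), np.float64(5.84)), (np.float64(340.0), np.float64(38.27))]
-- board near face
190 [] []
205 [268.9 290.4] [[29.1, -6.8, 36.9], [29.1, 4.7, 36.9]]
220 [267.4 291.8] [[28.9, -6.8, 14.0], [28.9, 4.6, 14.0]]
235 [265.8 293.5] [[28.8, -6.9, -4.1], [28.8, 4.7, -4.1]]
250 [264.1 295.1] [[28.9, -7.0, -19.0], [28.9, 4.7, -19.0]]
265 [262.4 296.7] [[28.8, -7.1, -30.9], [28.8, 4.7, -30.9]]
280 [262.  297.1] [[23.0, -7.3, -31.1], [23.0, 4.9, -31.1]]
295 [262.  297.2] [[17.1, -7.4, -31.3], [17.1, 5.1, -31.3]]
310 [262.5 296.8] [[11.0, -7.3, -31.5], [11.0, 5.0, -31.5]]
325 [262.7 296.6] [[4.4, -7.4, -31.5], [4.4, 5.0, -31.5]]
340 [263.1 296.2] [[-2.2, -7.4, -31.6], [-2.2, 5.0, -31.6]]
355 [263.8 298.7] [[-9.4, -7.2, -31.5], [-9.4, 6.1, -31.5]]
370 [264.3 300.4] [[-16.9, -7.2, -31.3], [-16.9, 6.9, -31.3]]
385 [264.6 301.9] [[-24.3, -7.2, -31.7], [-24.3, 7.7, -31.7]]
```

View pics/both5.png

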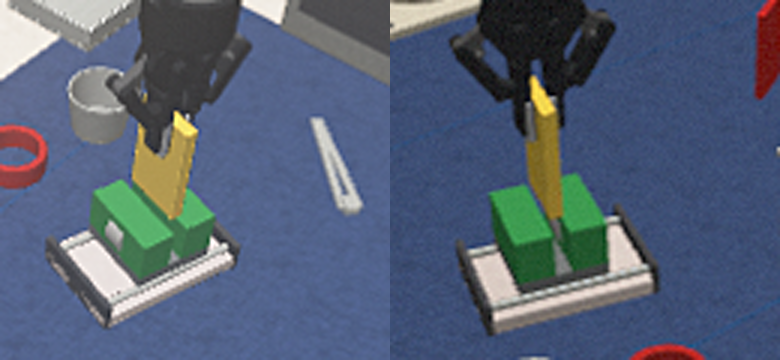

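View pics/w5.png

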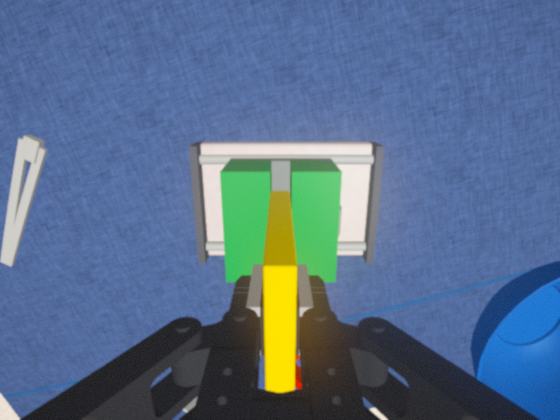

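Emit:
{"fn": "send_rows", "kwargs": {"increments": [[[0, 0.014, 0, 0, 0, 0], [0, 0, 0.06, 0, 0, 0], [0, 0, 0.06, 0, 0, 0], [0, 0, 0.04, 0, 0, 0], [0, 0, 0, 0, 0, 0], [0, 0, 0, 0, 0, 0]]]}}

```text
clock: 14.22
eef_pos: [0.5752, -0.1899, 0.1483]
tool_rot: [0.143, 0.99, -0.0, 0.0]
ft_force: [-0.3, 0.1, -0.9]
grip_width: 0.0113
```

```bash
python3 - <<'E'
from h import *
o,c=wrist("w6");show(o)
E
python3 edge.py w6 | sed -n '3,10p;21,24p'
```

```text
t 14.22 p [ 0.5752 -0.1899  0.1483] x [-0.959  0.284 -0.   ] y [ 0.284  0.959 -0.   ] z [ 0. -0. -1.] F [-0.26  0.11 -0.85] w 0.0113
160 [(np.float64(227.4), np.float64(-32.79)), (np.float64(228.6), np.float64(-32.03)), (np.float64(230.7), np.float64(-30.77)), (np.float64(231.6), np.float64(-30.2)), (np.float64(234.4), np.float64(-28.52)), (np.float64(235.2), np.float64(-28.02)), (np.float64(251.7), np.float64(-17.99)), (np.float64(252.6), np.float64(-17.42)), (np.float64(255.7), np.float64(-15.56)), (np.float64(256.3), np.float64(-15.18)), (np.float64(260.4), np.float64(-12.72)), (np.float64(262.8), np.float64(-11.24)), (np.float64(263.4), np.float64(-10.89)), (np.float64(264.3), np.float64(-10.32)), (np.float64(265.7), np.float64(-9.49)), (np.float64(266.3), np.float64(-9.11)), (np.float64(268.4), np.float64(-7.86)), (np.float64(271.6), np.float64(-5.88)), (np.float64(274.8), np.float64(-3.96)), (np.float64(275.6), np.float64(-3.46)), (np.float64(277.4), np.float64(-2.39)), (np.float64(279.5), np.float64(-1.08)), (np.float64(292.4), np.float64(6.71)), (np.float64(296.6), np.float64
[... 1197 characters left out ...]
), np.float64(5.0)), (np.float64(341.9), np.float64(37.39))]
180 [(np.float64(269.5), np.float64(-7.28)), (np.float64(289.6), np.float64(5.12)), (np.float64(341.9), np.float64(37.57))]
185 [(np.float64(269.5), np.float64(-7.34)), (np.float64(289.5), np.float64(5.09)), (np.float64(341.6), np.float64(37.57))]
190 [(np.float64(269.5), np.float64(-7.35)), (np.float64(289.5), np.float64(5.14)), (np.float64(341.4), np.float64(37.58))]
195 [(np.float64(269.1), np.float64(-7.67)), (np.float64(290.1), np.float64(5.5)), (np.float64(341.0), np.float64(37.55))]
-- board near face
190 [] []
205 [268.9 290.3] [[29.1, -6.8, 36.9], [29.1, 4.6, 36.9]]
220 [267.5 291.8] [[28.9, -6.8, 14.0], [28.9, 4.6, 14.0]]
```

Emit:
{"fn": "send_rows", "kwargs": {"increments": [[[0, 0, 0.03, 0, 0, 0], [0, 0, 0.03, 0, 0, 0], [0, 0, 0.03, 0, 0, 0], [0, 0, 0, 0, 0, 0]]]}}

```text
clock: 14.78
eef_pos: [0.575, -0.1898, 0.1435]
tool_rot: [0.143, 0.99, 0.0, -0.0]
ft_force: [-1.0, 1.1, -0.3]
grip_width: 0.0113
```

Underside is at 74.8 mm, below the 78 mm top, with no force: the board is in the slot. Continuing down.

Emit:
{"fn": "send_rows", "kwargs": {"increments": [[[0, 0, 0.03, 0, 0, 0], [0, 0, 0.03, 0, 0, 0], [0, 0, 0.03, 0, 0, 0], [0, 0, 0, 0, 0, 0]]]}}

```text
clock: 15.28
eef_pos: [0.5751, -0.1898, 0.1391]
tool_rot: [0.143, 0.99, 0.0, -0.0]
ft_force: [0.4, -0.0, -0.1]
grip_width: 0.0117
```

Emit:
{"fn": "send_rows", "kwargs": {"increments": [[[0, 0, 0.03, 0, 0, 0], [0, 0, 0.03, 0, 0, 0], [0, 0, 0.03, 0, 0, 0], [0, 0, 0, 0, 0, 0]]]}}

```text
clock: 15.78
eef_pos: [0.5751, -0.1898, 0.1346]
tool_rot: [0.143, 0.99, 0.0, -0.0]
ft_force: [-0.9, -0.4, -0.5]
grip_width: 0.0115
```

Emit:
{"fn": "send_rows", "kwargs": {"increments": [[[0, 0, 0.03, 0, 0, 0], [0, 0, 0.03, 0, 0, 0], [0, 0, 0, 0, 0, 0]]]}}

```text
clock: 16.15
eef_pos: [0.5753, -0.1904, 0.132]
tool_rot: [0.143, 0.99, -0.001, 0.0]
ft_force: [-0.2, -2.1, 1.0]
grip_width: 0.0114
```

Emit:
{"fn": "send_rows", "kwargs": {"increments": [[[0, 0, 0.03, 0, 0, 0], [0, 0, 0.03, 0, 0, 0], [0, 0, 0, 0, 0, 0]]]}}

```text
clock: 16.52
eef_pos: [0.5754, -0.1906, 0.1294]
tool_rot: [0.143, 0.99, -0.001, 0.0]
ft_force: [-1.6, -3.4, 4.2]
grip_width: 0.0108
```

Emit:
{"fn": "send_rows", "kwargs": {"increments": [[[0, 0, 0.03, 0, 0, 0], [0, 0, 0.03, 0, 0, 0], [0, 0, 0, 0, 0, 0]]]}}

```text
clock: 16.9
eef_pos: [0.5756, -0.1907, 0.1275]
tool_rot: [0.143, 0.99, -0.001, 0.001]
ft_force: [-3.4, -4.4, 9.7]
grip_width: 0.0114
```

Emit:
{"fn": "send_rows", "kwargs": {"increments": [[[0, 0, 0.03, 0, 0, 0], [0, 0, 0.03, 0, 0, 0], [0, 0, 0, 0, 0, 0]]]}}

```text
clock: 17.27
eef_pos: [0.5761, -0.1908, 0.1249]
tool_rot: [0.143, 0.99, -0.001, 0.002]
ft_force: [-2.2, -3.9, 10.8]
grip_width: 0.0114
```

Emit:
{"fn": "send_rows", "kwargs": {"increments": [[[0, 0, 0.03, 0, 0, 0], [0, 0, 0.03, 0, 0, 0], [0, 0, 0, 0, 0, 0]]]}}

```text
clock: 17.65
eef_pos: [0.5764, -0.1909, 0.1217]
tool_rot: [0.143, 0.99, -0.001, 0.002]
ft_force: [-1.1, -4.4, 8.9]
grip_width: 0.0117
```

Emit:
{"fn": "send_rows", "kwargs": {"increments": [[[0, 0, 0.03, 0, 0, 0], [0, 0, 0.03, 0, 0, 0], [0, 0, 0, 0, 0, 0]]]}}

```text
clock: 18.02
eef_pos: [0.5765, -0.191, 0.1187]
tool_rot: [0.143, 0.99, -0.001, 0.002]
ft_force: [-0.9, -4.9, 8.6]
grip_width: 0.0114
```

Emit:
{"fn": "send_rows", "kwargs": {"increments": [[[0, 0, 0.03, 0, 0, 0], [0, 0, 0.03, 0, 0, 0], [0, 0, 0.03, 0, 0, 0], [0, 0, 0, 0, 0, 0]]]}}

```text
clock: 18.52
eef_pos: [0.5765, -0.191, 0.1141]
tool_rot: [0.143, 0.99, -0.001, 0.002]
ft_force: [-0.6, -4.5, 8.5]
grip_width: 0.0113
```

Emit:
{"fn": "send_rows", "kwargs": {"increments": [[[0, 0, 0.03, 0, 0, 0], [0, 0, 0.03, 0, 0, 0], [0, 0, 0.03, 0, 0, 0], [0, 0, 0, 0, 0, 0]]]}}

```text
clock: 19.02
eef_pos: [0.5766, -0.191, 0.1097]
tool_rot: [0.143, 0.99, -0.001, 0.002]
ft_force: [-0.3, -5.2, 8.3]
grip_width: 0.011
```

```bash
python3 - <<'E'
from h import *
o,c=wrist("w7");show(o)
E
python3 edge.py w7 | sed -n '/near/,$p'
```

```text
t 19.02 p [ 0.5766 -0.191   0.1097] x [-0.959  0.284 -0.004] y [ 0.284  0.959 -0.001] z [ 0.004 -0.003 -1.   ] F [-0.32 -5.15  8.31] w 0.011
-- board near face
190 [] []
205 [268.6 289.7] [[29.1, -6.9, 36.9], [29.1, 4.3, 36.9]]
220 [267.2 291.8] [[29.0, -6.9, 13.9], [28.9, 4.6, 13.9]]
235 [265.6 293.5] [[29.0, -7.0, -4.4], [28.9, 4.7, -4.4]]
250 [264.1 294.9] [[29.1, -7.0, -19.4], [29.1, 4.6, -19.4]]
265 [262.4 296.7] [[28.9, -7.1, -31.1], [28.9, 4.7, -31.1]]
280 [262. 297.] [[23.1, -7.3, -31.3], [23.1, 4.9, -31.3]]
295 [261.9 297.2] [[17.3, -7.4, -31.6], [17.3, 5.0, -31.7]]
310 [262.5 296.7] [[11.0, -7.3, -31.6], [11.0, 4.9, -31.6]]
325 [262.8 296.5] [[4.3, -7.4, -31.3], [4.3, 5.0, -31.3]]
340 [263.1 296.2] [[-2.4, -7.4, -31.4], [-2.4, 5.0, -31.4]]
355 [263.8 295.4] [[-9.6, -7.2, -31.2], [-9.6, 4.8, -31.2]]
370 [264.4 299.9] [[-17.0, -7.2, -31.2], [-17.1, 6.7, -31.2]]
385 [264.7 301. ] [[-24.7, -7.2, -31.2], [-24.7, 7.3, -31.3]]
```

No slip in the grip. About 5 mm is left, so I'm using smaller steps.

Emit:
{"fn": "send_rows", "kwargs": {"increments": [[[0, 0, 0.03, 0, 0, 0], [0, 0, 0.03, 0, 0, 0], [0, 0, 0, 0, 0, 0]]]}}

```text
clock: 19.45
eef_pos: [0.5765, -0.1911, 0.1066]
tool_rot: [0.144, 0.99, -0.001, 0.002]
ft_force: [-1.6, -4.4, 8.6]
grip_width: 0.0111
```

Emit:
{"fn": "send_rows", "kwargs": {"increments": [[[0, 0, 0.03, 0, 0, 0], [0, 0, 0, 0, 0, 0]]]}}

```text
clock: 19.7
eef_pos: [0.5766, -0.1911, 0.1052]
tool_rot: [0.144, 0.99, -0.001, 0.002]
ft_force: [-1.1, -4.2, 8.6]
grip_width: 0.0112
```

Emit:
{"fn": "send_rows", "kwargs": {"increments": [[[0, 0, 0.03, 0, 0, 0], [0, 0, 0, 0, 0, 0]]]}}

```text
clock: 19.95
eef_pos: [0.5767, -0.1911, 0.1045]
tool_rot: [0.144, 0.99, -0.001, 0.002]
ft_force: [-2.4, -3.9, 12.4]
grip_width: 0.0114
```

Emit:
{"fn": "send_rows", "kwargs": {"increments": [[[0, 0, 0.02, 0, 0, 0], [0, 0, 0, 0, 0, 0]]]}}

```text
clock: 20.2
eef_pos: [0.5767, -0.1911, 0.1039]
tool_rot: [0.144, 0.99, -0.001, 0.003]
ft_force: [-2.9, -5.2, 14.2]
grip_width: 0.0115
```

The force now rises with almost no travel, so the board is home on the floor. Releasing.

Emit:
{"fn": "send_rows", "kwargs": {"increments": [[[0, 0, 0, 0, 0, 0], [0, 0, 0, 0, 0, 0], [0, 0, 0, 0, 0, 0], [0, 0, 0, 0, 0, 0]]], "grip": 0.35}}

```text
clock: 20.7
eef_pos: [0.575, -0.1894, 0.1002]
tool_rot: [0.143, 0.99, 0.0, -0.001]
ft_force: [-0.0, 0.1, -0.6]
grip_width: 0.0558
```

Emit:
{"fn": "send_rows", "kwargs": {"increments": [[[0, 0, -0.4, 0, 0, 0], [0, 0, -0.6, 0, 0, 0], [0, 0, -0.8, 0, 0, 0], [0, 0, -0.8, 0, 0, 0], [0, 0.8, 0, 0, 0, 0], [0, 0.8, 0, 0, 0, 0], [0, 0, 0, 0, 0, 0], [0, 0, 0, 0, 0, 0]]]}}

```text
clock: 21.7
eef_pos: [0.5977, -0.1131, 0.2305]
tool_rot: [0.143, 0.99, -0.0, -0.0]
ft_force: [1.0, -0.5, 0.4]
grip_width: 0.0557
```

```bash
python3 - <<'E'
from h import *
from workcell import *
o,c=wrist("w8");show(o)
p,u,v=cloud(c,msk(c,*R["yellow"]))
T=tcp(o)
m=(np.abs(p[:,0]-.577)<.06)&(np.abs(p[:,1]+.19)<.06)
print("top z",np.percentile(p[m,2],[50,90,98]).round(4))
t=m&(p[:,2]>.134);r=cv2.minAreaRect((p[t][:,:2]*1000).astype(np.float32));print("top rect",r,p[t].mean(0).round(4))
f=m&(p[:,2]<.13);print("face z-range",np.percentile(p[f,2],[2,98]).round(3))
for lo in(.085,.095,.105,.115,.125):
    k=m&(p[:,2]>lo)&(p[:,2]<lo+.01);yy=p[k][:,:2]@np.array([.284,.959]);print(lo,k.sum(),np.percentile(yy,[5,50,95]).round(4))
for n in("scene","side"):
    c=camera(n);p,u,v=cloud(c,msk(c,*R["yellow"]));m=(np.abs(p[:,0]-.577)<.07)&(np.abs(p[:,1]+.19)<.07);print(n,"topz",np.percentile(p[m,2],98).round(4));cv2.imwrite(f"pics/{n}8.png",c["color"][:,:,::-1])
s=cv2.imread("pics/side8.png")[110:330,190:420];s=cv2.resize(s,(400,383))
t=cv2.imread("pics/scene8.png")[120:300,160:360];t=cv2.resize(t,(400,383))
cv2.imwrite("pics/both8.png",np.hstack([s,t]))
E
```

```text
t 21.7 p [ 0.5977 -0.1131  0.2305] x [-0.959  0.283  0.001] y [ 0.283  0.959 -0.   ] z [-0.001 -0.    -1.   ] F [ 0.97 -0.5   0.44] w 0.0557
top z [0.1287 0.1394 0.14  ]
top rect ((577.635986328125, -192.5376739501953), (13.070230484008789, 60.611026763916016), 73.61290740966797) [ 0.5757 -0.1913  0.1386]
face z-range [0.066 0.129]
0.085 234 [-0.0214 -0.0152 -0.0149]
0.095 272 [-0.0214 -0.0152 -0.0149]
0.105 295 [-0.0213 -0.0153 -0.015 ]
0.115 311 [-0.0215 -0.0153 -0.0148]
0.125 312 [-0.0225 -0.0152 -0.0144]
scene topz 0.1416
side topz 0.142
```

View pics/both8.png

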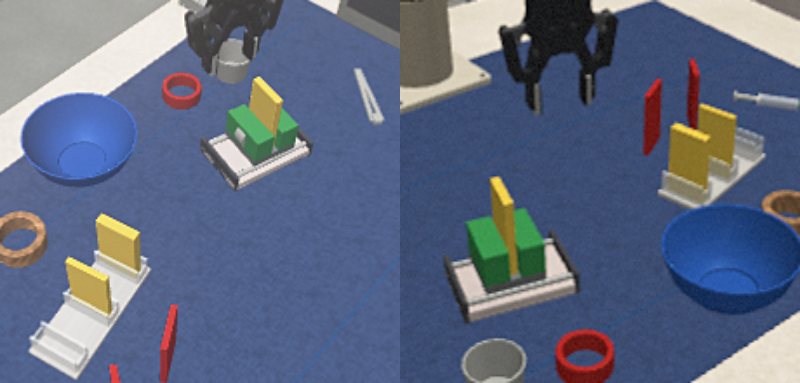

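View pics/w8.png

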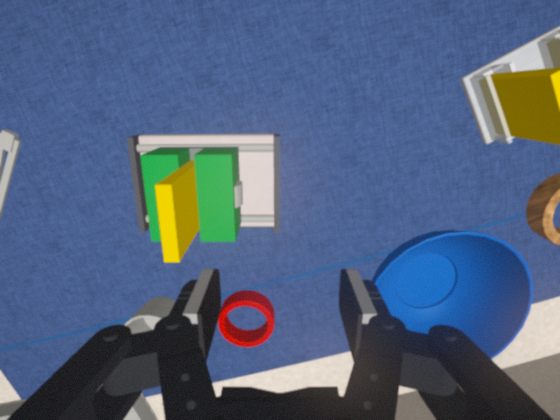

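```bash
python3 -c "
from workcell import *
print(job_done(), get_obs()['clock'])"
```

```text
the job is handed in; nothing more can be done
the job is handed in; nothing more can be done
```

The 12 mm board is in the stand's slot, pressed home on the floor and released, and the job is handed in. The last picture was at about 22 s of the 72 s allowed; no verdict was reported.

- **Finding the board:** I pinched two of the three boards. The right one read 11.1–11.5 mm and the middle one 8.1 mm, so with readings about 0.7 mm low they are the 12 and the 9. The left one I measured only by camera, at 15 mm.
- **Fitting it:** I found the slot by sight with the wrist camera and shifted the board about 2.5 mm in all to line it up. It entered without contact force and slid past the catch at about 9–11 N. It stopped on the floor at about 14 N, which would press the head down about 3.5 mm (limit 7 mm). I did not read the head or catch directly.
- **Last checks:**
  - The board's top measured 138.6 mm by the wrist camera; 138 mm means fully home.
  - The board is upright, in line to about 0.3°, and within 1–2 mm of the middle along the slot.
  - The other two boards still stand in the rack, nothing else looks moved, and the gripper is clear.
- **Disagreement:** The scene and side cameras read the top about 4 mm high. They read about 3–4 mm high on the rack boards too, so I put it down to their bias.

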